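Raise the source level by four clicks and apply it

TASK

Raise the level on the bench signal source: with a fingertip, push the selector's pointer arm exactly four clicks clockwise (seen from above) from where it stands, never past the fourth click. Then, with the selector resting there, press the green apply key fully down and let it come back up. Push the arm from one side only, do not pinch it, and leave all the loose things where they stand.

Things in the scene. Friction and masses are not known exactly. Their poses are not given: they have to be found in the camera images.
- source: the signal source, a grey fixed case 220 x 300 x 60 mm lying on the bench with a flat dark panel on top at 60 mm height; origin at the centre of its underside. Selector axis at its own (x 0, y +60 mm), key at its own (x -20, y -90 mm). It stands at a different place and yaw each time
- axis (a point): point on the panel (60 mm above the bench) on the selector's vertical turning axis. Its axes are the source's: x away from the robot at yaw 0
- selector (a joint): angle of the selector, rad, growing clockwise from above. Nine detents 30 deg (0.5236 rad) apart, at 0, 0.524 .. 4.189, end stops just beyond. The arm's heading in the source's frame is 120 deg minus this angle (anticlockwise from its +x). Starts at one of the first four detents. About 3 N near the arm's end moves it over a click; past half-way it snaps into the next detent by itself
- pointer (a point): point in the black pointer arm, on its centre line, 45 mm from the axis, 20 mm above the panel; own x points outward along the arm. The arm has a white line on top, is 14 mm wide, reaches 50 mm from the axis, stands 6 to 34 mm above the panel, on a round hub of 18 mm radius, 31 mm tall. Ticks 56 to 68 mm from the axis mark the detents (white, last two orange)
- apply (a joint): travel of the green apply key, m: 0 up, 0.006 fully down; spring, about 5 N when fully down; it springs back
- apply_top (a point): centre of the top of the green apply key, a round key 28 mm across in a black collar on the panel; its top stands 76 mm above the bench, 10 mm above the collar
- adapter: small brass coaxial adapter, 22 mm across and 38 mm tall, standing on the source's panel; origin at the centre of its underside
- load: small steel cylinder (terminator), 22 mm across and 30 mm tall, standing on the source's panel; origin at the centre of its underside
- mug: white mug, 80 mm across, 90 mm tall, on the bench; origin under its centre
- spool: blue solder-wire spool, 64 mm across, 46 mm tall, on the bench; origin under its centre
- tray: yellow three-way parts tray, 110 x 160 x 30 mm, on the bench; origin under its centre
- flux: white closed bottle with green label, 44 mm across, 100 mm tall, on the bench; origin under its centre

How it is judged (in metres and radians):
On the way, in this order (a step that is already met when the one before it is completed fails the run):
1. the selector rests four clicks clockwise of its start (distance of pointer from where it was at the start of the episode between 0.0742 and 0.0812 m and velocity of joint selector between -0.2 and 0.2 rad/s), for 0.2 s.
2. the apply key is pressed fully down with the selector there (distance of pointer from where it was at the start of the episode between 0.0742 and 0.0812 m and value of joint apply above 0.0048 m), for 0.05 s.
At the end, for the whole second after the job is handed in: The selector rests four clicks (120 degrees, within 9) clockwise of its start, the apply key is back up (within 1.5 mm), all loose things are within 20 mm of where they stood (distance of pointer from where it was at the start of the episode between 0.0742 and 0.0812 m and value of joint apply below 0.0015 m and velocity of joint selector between -0.1 and 0.1 rad/s and distance of each of adapter, load, mug, spool, tray, flux from where it was at the start of the episode below 0.02 m); the robot touches nothing.
It fails at once if the selector goes past the fourth click (140 degrees from its start) (distance of pointer from where it was at the start of the episode above 0.0846 m).
It fails at once if the apply key is pressed (over 3 mm) while the selector is not four clicks on (value of joint apply above 0.003 m and not (distance of pointer from where it was at the start of the episode between 0.0742 and 0.0812 m)).
It fails at once if the pointer arm is pinched: both side halves of the arm pressed at once (contact force between the fingers and selector_c13 above 1.5 N and contact force between the fingers and selector_c14 above 1.5 N).
It fails at once if a loose thing is moved by more than 20 mm, lifted or knocked over (distance of any of adapter, load, mug, spool, tray, flux from where it was at the start of the episode above 0.02 m or angle between any of adapter, load, mug, spool, tray, flux's own z axis and vertical above 0.4 rad).
It also fails if it takes over 59 s, if anything falls off the work surface, if the arm or the gripper's body presses on something with over 40 N, if the wrist force passes 120 N, or if a joint passes its speed limit or range.

ROBOT

A 6-joint arm with a two-finger parallel gripper is mounted at the origin on the work surface. World frame = base frame: x ahead of the robot, y to its left, z up, the work surface at z = 0. Lengths are in mm, angles in rad, forces in N, time in s.
With the tool pointing down it reaches from about 400 to 925 mm from the base axis. Payload 12.5 kg.
Tool frame: the origin (TCP) lies between the finger pads; the fingertips stand 14 mm ahead of it and the grasp point (between the pads) lies 5 mm behind it; z points along the fingers, y is the direction in which the jaws open and shut (so a half turn about z gives the same grasp; the last joint's range is limited). The gripper opens to 95 mm and grips with 3 to 60 N. Pads are 20 mm wide; open, the fingers measure 119 mm over their backs; the gripper's body (75 mm by 180 mm) begins 59 mm behind the grasp point.
Start: joints at [1.146, 0.491, 1.559, -0, 1.092, -0.106], TCP at [195.875, 593.53, 228.661] pointing down, gripper open.
Joint ranges: [-3.1, 3.1], [-0.84, 2.19], [0.05, 2.79], [-1.13, 4.28], [0.06, 2.93], [-2.69, 2.69]. Speed limits (rad/s): [2.22, 2.22, 2.79, 3.14, 3.14, 3.14].

INTERFACE

Orientations are given as a rotation vector (axis times angle).
In Python, from cell import monitor, snapshot, camera_model, robot gives the robot as it stands.
- The arm moves only by the tool move_arm, never from a script. Its argument "targets" is text: rows parted by semicolons, each of 7 numbers parted by spaces: the shift along the world's x, y, z in m, then the turn, a rotation vector about the world's x, y, z in degrees, then the opening, from 0 (shut) to 1 (fully open). In form: dx dy dz wx wy wz fingers; .... A call has 1 to 10 rows; each row shifts and turns the pose as measured when the row begins; what a row does not reach is not made up. A row lasts 1/12 s, in which the tool goes at most 41.7 mm and 7.16 degrees, less where a joint would pass 70% of its speed; a pose out of reach is approached as far as the arm can. A call is refused whole if a number of a shift passes 0.0417 or a number of a turn 7.16, either way. A call with a gripper value outside its range is refused whole. The fingers move at their own pace and stop on an object; "newtons" is the grip in N (left out, the last holds). Time passes only in rows, so rows that do not move let the fingers close. It gives the time, the measured TCP pose, the force and the opening at its end, in the units of the state.
- monitor.get_state(): the state, without advancing time (a new reading comes with each control period).
- snapshot(name): name is "scene" or "side" or "wrist"; returns the picture (384x512x3 uint8, red, green, blue); there is no depth.
- camera_model(name): a dict with "fx", "fy", "cx", "cy" (pixels), "k1" (the pictures are not rectified: a ray, as slopes to the right and down, at radius r is drawn at 1 + k1 r^2 times it, then the intrinsics apply), "camera_from_world" (4x4, takes a point from world to camera coordinates); the wrist camera has in their place "tool_from_camera" (4x4, takes a point from camera to tool coordinates, whose origin is the TCP and whose axes are the flange's). Camera axes: x right, y down, z forward; pixel columns grow to the right and rows downward; lengths in mm; the calibration is good to about 2 mm. A picture is of the moment at which its call begins: read the wrist's pose just before it. camera_model takes no time and is no camera call.
- robot.close_job(): hands the job in, once; it reports no verdict.
The state is a dict: "t": time; "q": joint angles; "qd": joint speeds; "tau": joint torques, N m; "tool_pos": TCP position; "tool_rot": TCP orientation; "contact_force": force on the tool from outside, world axes, zero at the start; "torque": the same for the moment, N m; "width": opening from 0.0 (shut) to 1.0 (fully open).
Only numpy, scipy, OpenCV 4.12 (cv2) and the standard library are available. Lean on these libraries where they do the work, as an engineer would, in place of code of your own. Each camera call takes 0.05 s, during which the arm holds its last target.

## Working session

There is one attempt and no reset: what is moved stays moved. The work goes in short steps, Python scripts to look and compute and a tool call to move; the robot and the scene stay as the last step left them, time stands still between calls to the robot, and variables do not carry over. Pictures are saved under pics/ and viewed, and the job is handed in when it is done.

Besides the shell and the picture viewer there is one more tool, called after "Emit:" as name(argument=value, ...) on one line, values as JSON. move_arm: Moves the arm, as the interface text tells. Its arguments: {"type":"object","properties":{"targets":{"type":"string"},"newtons":{"type":"number"}},"required":["targets"]}

```bash
ls; mkdir -p pics; cat > h.py <<'E'
import numpy as np, cv2
from cell import monitor, snapshot, camera_model, robot
def save(n,img): cv2.imwrite('pics/'+n+'.png',img[:,:,::-1])
def ray(name,u,v):
    m=camera_model(name)
    x=(u-m['cx'])/m['fx'];y=(v-m['cy'])/m['fy'];k=m['k1']
    a,b=x,y
    for _ in range(20):
        r2=a*a+b*b;a=x/(1+k*r2);b=y/(1+k*r2)
    T=np.linalg.inv(np.array(m['camera_from_world']));
    return T[:3,3],T[:3,:3]@np.array([a,b,1])
def atz(name,u,v,z):
    o,d=ray(name,u,v);return o+d*(z-o[2])/d[2]
def proj(name,p):
    m=camera_model(name);c=np.array(m['camera_from_world'])@np.r_[p,1]
    a,b=c[0]/c[2],c[1]/c[2];s=1+m['k1']*(a*a+b*b)
    return np.array([a*s*m['fx']+m['cx'],b*s*m['fy']+m['cy']])
E
python3 - <<'E'
from h import *
print(monitor.get_state())
for n in('scene','side','wrist'):
    save(n+'0',snapshot(n)); print(camera_model(n))
E
```

```text
pics
{'t': 0.0, 'q': array([ 1.14640847e+00,  4.91515961e-01,  1.55947170e+00, -1.53976580e-05,
        1.09174019e+00, -1.05593133e-01]), 'qd': array([-0.00116981, -0.00086315, -0.00080861, -0.00172762,  0.00185313,
        0.00095116]), 'tau': array([-8.46029197e-04, -6.12660384e+01, -2.58167428e+01,  6.92276610e-02,
        4.83553531e-02, -1.17475361e-04]), 'tool_pos': array([195.76255989, 593.28573771, 228.08117754]), 'tool_rot': array([-4.98587569e-01, -3.10148782e+00,  1.72639239e-03]), 'contact_force': array([ 0.41400331, -0.31547635, -0.86752598]), 'torque': array([-0.0070929 , -0.04582269,  0.04120599]), 'width': 0.9979491470753411}
{'fx': 393.1535122453533, 'fy': 393.1535122453533, 'cx': 256.688231117279, 'cy': 196.11083803151234, 'k1': 0.017069099870117777, 'camera_from_world': array([[-4.72925685e-01,  8.80972768e-01, -1.51088529e-02,
         2.46422764e+02],
       [ 5.41406560e-01,  2.77025014e-01, -7.93811110e-01,
        -2.22256335e+02],
       [-6.95140441e-01, -3.83593695e-01, -6.07976680e-01,
         1.53701770e+03],
       [ 0.00000000e+00,  0.00000000e+00,  0
[... 327 characters left out ...]
92392e-01,
         7.45101066e+01],
       [ 1.76776144e-02,  6.90133700e-01, -7.23465948e-01,
         1.01350343e+03],
       [ 0.00000000e+00,  0.00000000e+00,  0.00000000e+00,
         1.00000000e+00]])}
{'fx': 331.7931988194844, 'fy': 331.7931988194844, 'cx': 250.52982066669924, 'cy': 193.6281407506191, 'k1': -0.06897305416665395, 'tool_from_camera': array([[ 3.72068036e-04, -9.63666038e-01, -2.67109769e-01,
         7.53709448e+01],
       [ 9.99999931e-01,  3.55009488e-04,  1.12153980e-04,
        -7.42172350e-01],
       [-1.32524794e-05, -2.67109793e-01,  9.63666103e-01,
        -1.56135320e+02],
       [ 0.00000000e+00,  0.00000000e+00,  0.00000000e+00,
         1.00000000e+00]])}
```

View pics/scene0.png

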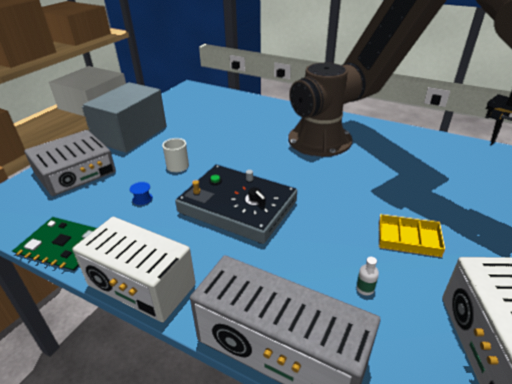

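View pics/side0.png

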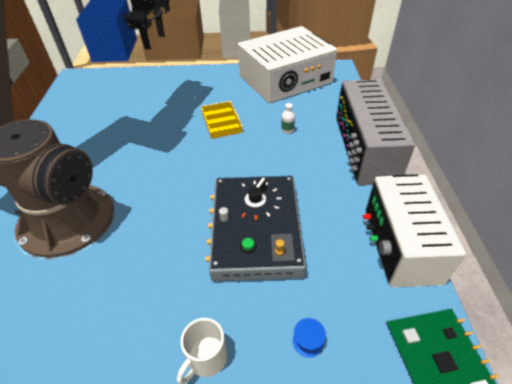

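View pics/wrist0.png

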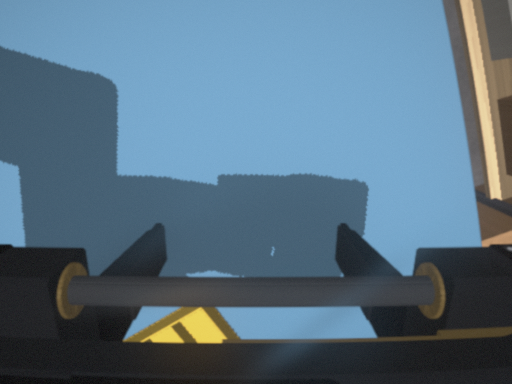

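```bash
python3 - <<'E'
from h import *
a=cv2.imread('pics/side0.png')[165:285,200:315]; cv2.imwrite('pics/sc.png',cv2.resize(a,None,fx=5,fy=5,interpolation=cv2.INTER_CUBIC))
a=cv2.imread('pics/scene0.png')[155:250,170:305]; cv2.imwrite('pics/cc.png',cv2.resize(a,None,fx=5,fy=5,interpolation=cv2.INTER_CUBIC))
E
```

```text
(no output)
```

View pics/sc.png

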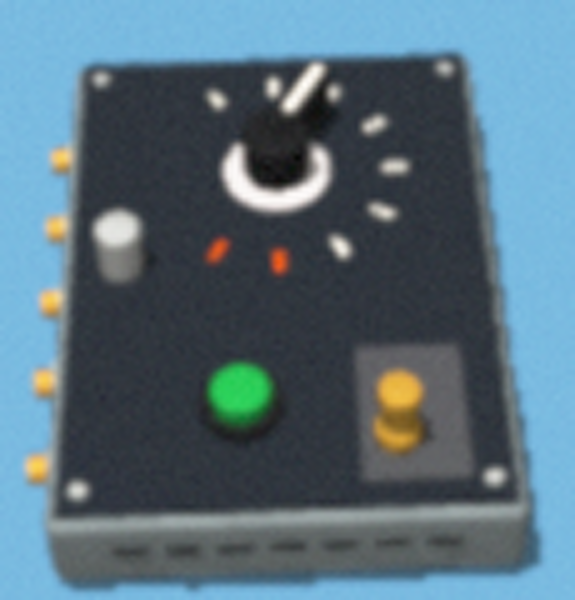

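View pics/cc.png

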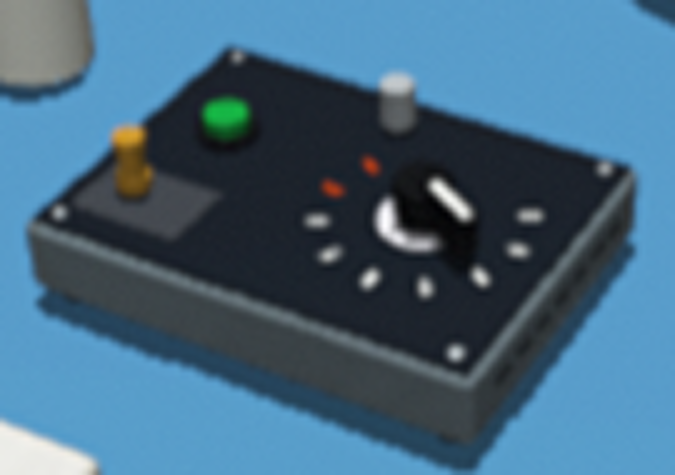

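```bash
cat >> h.py <<'E'
def src2w(p,x,y,w):
    c,s=np.cos(w),np.sin(w); return np.array([x+c*p[0]-s*p[1],y+s*p[0]+c*p[1],p[2]])
E
python3 - <<'E'
from h import *
from scipy.optimize import least_squares
T=[np.array([62*np.cos(np.radians(120-30*k)),60+62*np.sin(np.radians(120-30*k)),60]) for k in range(9)]
key=np.array([-20,-90,76.])
side=[(215,98),(272,87),None,(373,124),(394,166),(382,211),(340,247),(279,261),(217,250)]
sc=[(530,215),(518,250),(481,276),(425,287),(370,278),(330,254),(316,220),(333,188),(371,166)]
obs=[]
f=lambda p,o:(p[0]/5+o[0]-.4,p[1]/5+o[1]-.4)
for k in range(9):
    if side[k]: obs.append(('side',T[k],f(side[k],(200,165))))
    obs.append(('scene',T[k],f(sc[k],(170,155))))
obs.append(('side',key,f((240,390),(200,165))));obs.append(('scene',key,f((226,112),(170,155))))
for cams in(['side','scene'],['side'],['scene']):
    oo=[o for o in obs if o[0] in cams]
    F=lambda v:np.concatenate([proj(c,src2w(p,*v))-u for c,p,u in oo])
    r=least_squares(F,[520,0,0.]);print(cams,r.x,np.sqrt(np.mean(r.fun**2)))
    if len(cams)==2:
        print(r.fun.reshape(-1,2).round(1).tolist()); v=r.x
print('axis',src2w([0,60,60],*v),'key',src2w(key,*v))
f2=lambda n,u,o,z:atz(n,*f(u,o),z).round()
print('load',f2('side',(119,225),(200,165),90),f2('scene',(397,83),(170,155),90))
print('adapter',f2('side',(400,385),(200,165),98),f2('scene',(129,133),(170,155),98))
# white line ends z=94
print('ptr',[f2('side',u,(200,165),94) for u in((288,108),(319,68))],[f2('scene',u,(170,155),94) for u in((434,182),(468,216))])
for k in range(9):
    print(k,src2w([45*np.cos(np.radians(120-30*k)),60+45*np.sin(np.radians(120-30*k)),94],*v).round())
E
```

```text
['side', 'scene'] [ 5.14383166e+02 -6.94686108e+01 -8.35793987e-03] 0.23751551609331542
[[0.3, 0.6], [0.2, 0.1], [0.2, 0.2], [0.3, -0.2], [0.1, -0.1], [0.3, 0.3], [0.3, -0.1], [0.0, 0.3], [0.2, 0.0], [0.0, 0.3], [0.3, -0.0], [0.0, 0.1], [0.4, 0.2], [0.1, 0.3], [0.1, 0.1], [0.1, 0.4], [0.1, -0.1], [0.1, -0.3], [0.1, -0.2]]
['side'] [ 5.14158098e+02 -6.86904049e+01 -5.75947621e-03] 0.18427403692676875
['scene'] [ 5.14702231e+02 -6.99297804e+01 -1.06007421e-02] 0.12683313852576505
axis [514.88463612  -9.47070641  60.        ] key [ 493.63165828 -159.29831045   76.        ]
load [436. -68.  90.] [437. -70.  90.]
adapter [ 566. -177.   98.] [ 565. -179.   98.]
ptr [array([522.,   3.,  94.]), array([540.,  32.,  94.])] [array([521.,   1.,  94.]), array([540.,  33.,  94.])]
0 [493.  30.  94.]
1 [515.  36.  94.]
2 [538.  29.  94.]
3 [554.  13.  94.]
4 [560. -10.  94.]
5 [554. -32.  94.]
6 [537. -49.  94.]
7 [515. -54.  94.]
8 [492. -48.  94.]
```

Emit:
move_arm(targets="0.02 -0.035 0 0 0 -1 0; 0.02 -0.035 0 0 0 -1 0; 0.02 -0.035 0 0 0 -1 0; 0.02 -0.035 0 0 0 -1 0; 0.02 -0.035 0 0 0 -1 0; 0.02 -0.035 0 0 0 -1 0; 0.02 -0.035 0 0 0 -1 0; 0.02 -0.035 0 0 0 -1 0; 0.02 -0.035 0 0 0 -1 0; 0.02 -0.035 0 0 0 -1 0", newtons=20)

```text
t: 0.98
tool_pos: [395.2, 234.2, 225.6]
tool_rot: [-0.761, -3.046, 0.002]
contact_force: [0.8, 1.2, -0.5]
width: 0.356
```

Emit:
move_arm(targets="0.02 -0.033 0 0 0 -1 0; 0.02 -0.033 0 0 0 -1 0; 0.02 -0.033 0 0 0 0 0; 0.02 -0.033 0 0 0 0 0; 0.02 -0.033 0 0 0 0 0; 0.016 -0.028 0 0 0 0 0; 0 0 0 0 0 0 0; 0 0 0 0 0 0 0")

```text
t: 1.65
tool_pos: [517.4, 23.1, 225.2]
tool_rot: [-0.831, -3.029, 0.003]
contact_force: [0.1, 1.0, 0.3]
width: 0.001
```

```bash
cat >> h.py <<'E'
from scipy.spatial.transform import Rotation as R
def st():
    s=monitor.get_state();r=R.from_rotvec(s['tool_rot']).as_matrix()
    print('t',round(s['t'],2),'pos',s['tool_pos'].round(1),'jaw yaw',np.degrees(np.arctan2(r[1,1],r[0,1])).round(1),'tilt z',r[:,2].round(3),'F',s['contact_force'].round(1),'w',round(s['width'],3));return s
E
python3 - <<'E'
from h import *
st(); save('s1',snapshot('side'))
im=snapshot('wrist'); save('w1',im)
E
```

```text
t 1.65 pos [517.4  23.1 225.2] jaw yaw 59.3 tilt z [-0.001 -0.001 -1.   ] F [0.1 1.  0.3] w 0.001
```

View pics/w1.png

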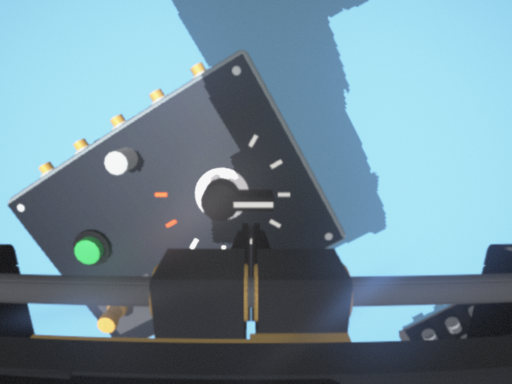

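View pics/s1.png

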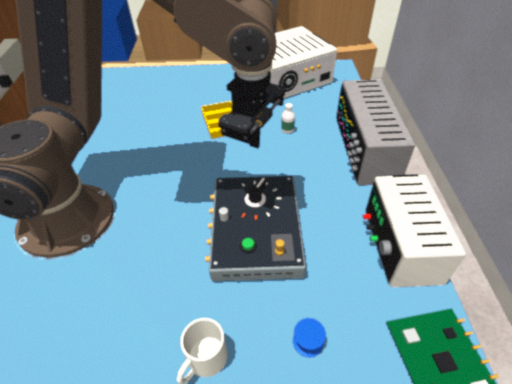

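```bash
python3 - <<'E'
from h import *
from scipy.optimize import least_squares
s=st();m=camera_model('wrist')
Tw=np.eye(4);Tw[:3,:3]=R.from_rotvec(s['tool_rot']).as_matrix();Tw[:3,3]=s['tool_pos']
C=np.linalg.inv(Tw@np.array(m['tool_from_camera']))
def pj(p):
    c=C@np.r_[p,1];a,b=c[0]/c[2],c[1]/c[2];k=1+m['k1']*(a*a+b*b)
    return np.array([a*k*m['fx']+m['cx'],b*k*m['fy']+m['cy']])
T=[np.array([62*np.cos(np.radians(120-30*k)),60+62*np.sin(np.radians(120-30*k)),60]) for k in range(9)]
o=[(T[0],(253,141)),(T[1],(276,164)),(T[2],(284,195)),(T[3],(275,224)),(T[7],(171,224)),(T[8],(161,195)),(T[6],(195,243)),(np.array([-20,-90,76.]),(88,250))]
r=least_squares(lambda v:np.concatenate([pj(src2w(p,*v))-u for p,u in o]),[514,-69,0])
print(r.x,r.fun.round(1)); v=r.x
print('axis',src2w([0,60,60],*v),'key',src2w([-20,-90,76],*v))
E
```

```text
t 1.75 pos [517.   24.4 225.4] jaw yaw 59.4 tilt z [-0.001 -0.001 -1.   ] F [ 0.   0.2 -0.6] w 0.009
[ 5.13984976e+02 -6.82889144e+01 -1.37936568e-02] [ 0.7  0.   0.6  0.3  0.1 -0.3  0.1 -0.4  0.4 -1.   0.4 -0.8 -0.9  0.4
 -1.4  2.1]
axis [514.81256943  -8.29462228  60.        ] key [ 492.74548914 -158.00448825   76.        ]
```

Emit:
move_arm(targets="-0.009 0.017 0 0 0 0 0; 0 0 0 0 0 0 0; 0 0 -0.03 0 0 0 0; 0 0 -0.03 0 0 0 0; 0 0 -0.03 0 0 0 0; 0 0 -0.02 0 0 0 0; 0 0 -0.01 0 0 0 0; 0 0 0 0 0 0 0; 0 0 0 0 0 0 0")

```text
t: 2.5
tool_pos: [504.6, 50.9, 103.6]
tool_rot: [0.803, 3.032, -0.0]
contact_force: [0.0, 0.1, -1.3]
width: 0.004
```

```bash
python3 - <<'E'
from h import *
st(); a=snapshot('side')[165:285,200:315]; save('s2',cv2.resize(a,None,fx=5,fy=5,interpolation=cv2.INTER_CUBIC))
E
```

```text
t 2.5 pos [504.6  50.9 103.6] jaw yaw 60.3 tilt z [ 0.004 -0.001 -1.   ] F [ 0.   0.1 -1.3] w 0.004
```

View pics/s2.png

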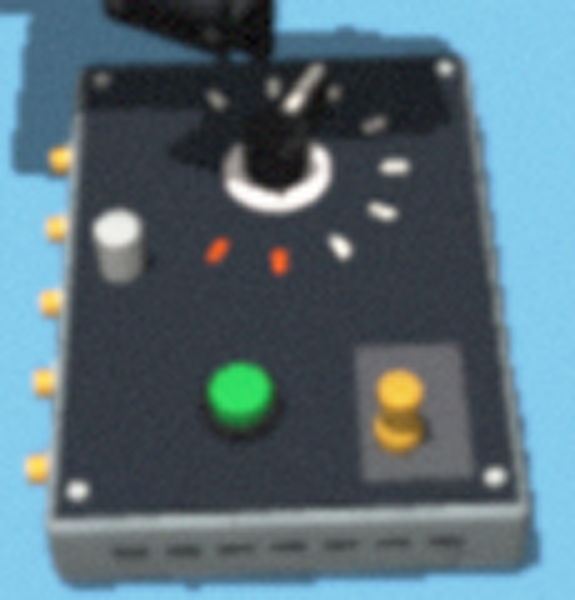

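Emit:
move_arm(targets="-0.003 -0.005 -0.008 0 0 0 0; 0 0 -0.008 0 0 0 0; 0 0 0 0 0 0 0; 0.006 -0.004 0 0 0 0 0; 0.004 -0.002 0 0 0 0 0; 0 0 0 0 0 0 0; 0 0 0 0 0 0 0; 0 0 0 0 0 0 0")

```text
t: 3.22
tool_pos: [514.4, 38.9, 89.9]
tool_rot: [0.801, 3.026, 0.002]
contact_force: [0.0, 0.9, 0.0]
width: 0.007
```

```bash
cat >> h.py <<'E'
def polar(yaw=-0.6):
    s=st();p=s['tool_pos'][:2]-[514.8,-9.0]
    r=np.hypot(*p);a=np.degrees(np.arctan2(p[1],p[0]))-yaw
    for d in(17,):
        # arm heading (source frame) if flat face at offset d touching
        print('r',r.round(1),'ang',a.round(1),'arm heading if touching',(a-np.degrees(np.arcsin(d/r))).round(1))
def shots(n):
    a=snapshot('side')[145:265,200:315]; save(n+'s',cv2.resize(a,None,fx=5,fy=5,interpolation=cv2.INTER_CUBIC))
    a=snapshot('scene')[155:250,190:305]; save(n+'c',cv2.resize(a,None,fx=5,fy=5,interpolation=cv2.INTER_CUBIC))
E
python3 - <<'E'
from h import *
polar();shots('a3')
E
```

```text
t 3.22 pos [514.4  38.9  89.9] jaw yaw 60.4 tilt z [ 0.012 -0.002 -1.   ] F [0.  0.9 0. ] w 0.007
r 47.9 ang 91.1 arm heading if touching 70.3
```

View pics/a3s.png

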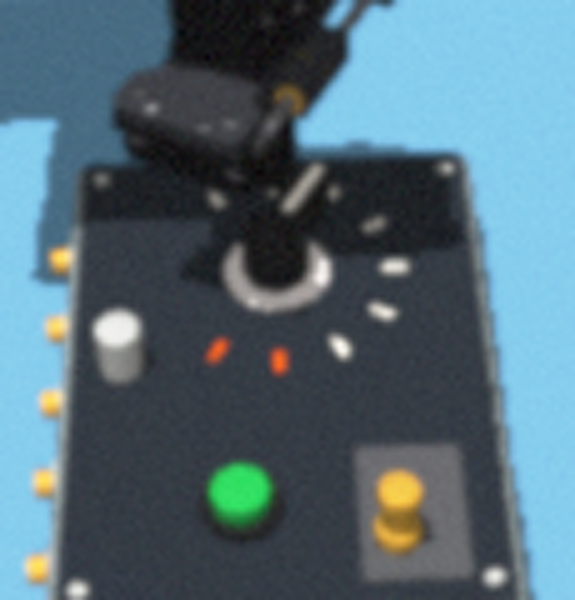

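View pics/a3c.png

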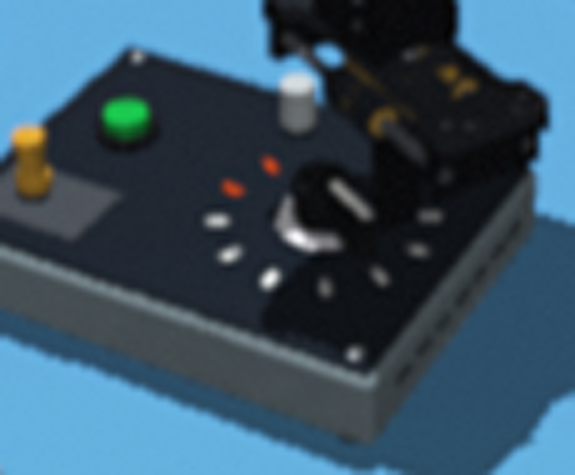

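Emit:
move_arm(targets="0.0025 -0.0001 0 0 0 -3 0; 0.0025 -0.0003 0 0 0 -3 0; 0.0024 -0.0005 0 0 0 -3 0; 0.0024 -0.0006 0 0 0 -3 0; 0.0023 -0.0008 0 0 0 -3 0; 0.0023 -0.0009 0 0 0 -3 0; 0.0022 -0.001 0 0 0 -3 0; 0 0 0 0 0 0 0; 0 0 0 0 0 0 0")

```text
t: 4.07
tool_pos: [529.0, 36.6, 90.1]
tool_rot: [1.361, 2.823, -0.001]
contact_force: [-0.9, 0.1, -0.3]
width: 0.006
```

```bash
python3 - <<'E'
from h import *
polar();shots('a4')
E
```

```text
t 4.07 pos [529.   36.6  90.1] jaw yaw 38.5 tilt z [ 0.006 -0.004 -1.   ] F [-0.9  0.1 -0.3] w 0.006
r 47.8 ang 73.3 arm heading if touching 52.4
```

View pics/a4s.png

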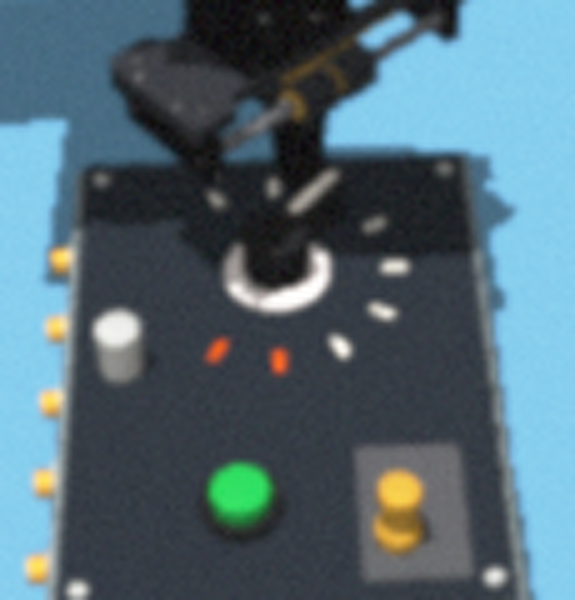

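View pics/a4c.png

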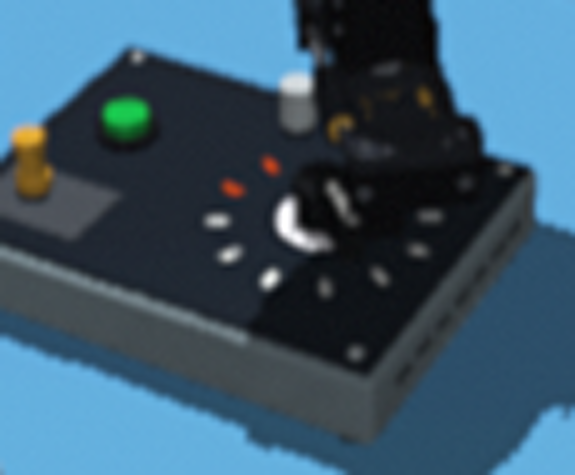

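```bash
cat >> h.py <<'E'
def head(s=None,c=None):
    for n,e,o in(('side',s,(200,145)),('scene',c,(190,155))):
        if e:
            p=[atz(n,u/5+o[0]-.4,v/5+o[1]-.4,94)[:2] for u,v in e]
            d=p[1]-p[0];q=p[1]-np.array([514.8,-9.0])
            print(n,'line heading',(np.degrees(np.arctan2(d[1],d[0]))+.6).round(1),'tip bearing',(np.degrees(np.arctan2(q[1],q[0]))+.6).round(1))
E
python3 - <<'E'
from h import *
head([(290,210),(337,172)],[(333,182),(353,220)])
head([(288,208),(320,168)],[(333,182),(368,218)])
E
```

```text
side line heading 46.5 tip bearing 48.2
scene line heading 46.2 tip bearing 48.3
side line heading 58.4 tip bearing 58.8
scene line heading 58.7 tip bearing 57.9
```

Emit:
move_arm(targets="0.0024 -0.0008 0 0 0 0 0; 0.0024 -0.0009 0 0 0 0 0; 0.0024 -0.001 0 0 0 0 0; 0 0 0 0 0 0 0; 0 0 0 0 0 0 0; 0 0 0 0 0 0 0")

```text
t: 4.67
tool_pos: [537.1, 33.4, 90.2]
tool_rot: [1.356, 2.825, -0.001]
contact_force: [-0.4, 0.8, 0.5]
width: 0.005
```

```bash
python3 - <<'E'
from h import *
polar();shots('a5')
E
```

```text
t 4.67 pos [537.1  33.4  90.2] jaw yaw 38.7 tilt z [ 0.007 -0.004 -1.   ] F [-0.4  0.8  0.5] w 0.005
r 47.9 ang 62.8 arm heading if touching 42.0
```

View pics/a5s.png

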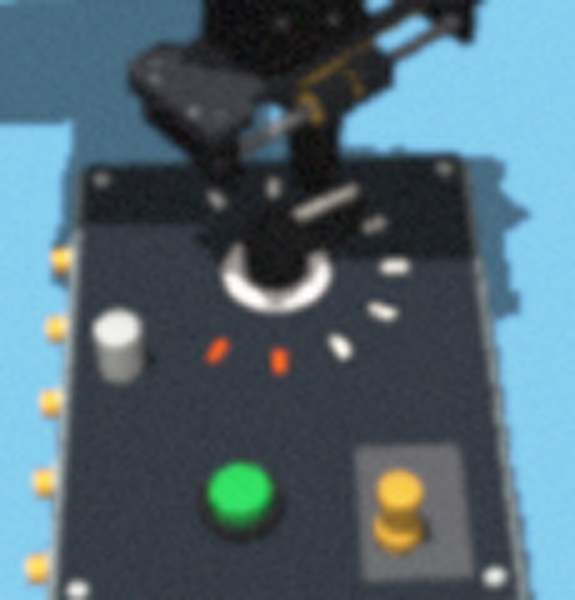

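View pics/a5c.png

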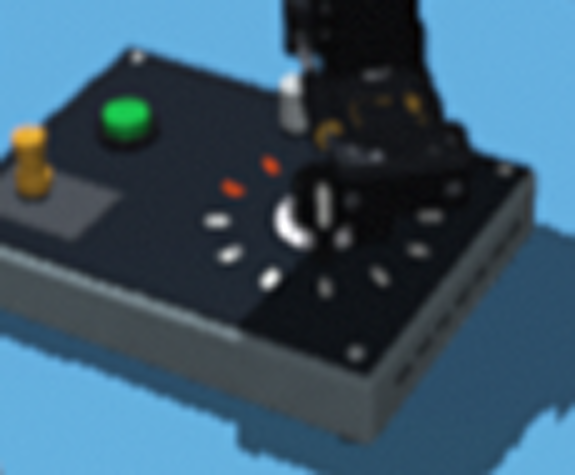

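Emit:
move_arm(targets="0.0022 -0.0013 0 0 0 -2.5 0; 0.0021 -0.0015 0 0 0 -2.5 0; 0.002 -0.0017 0 0 0 -2.5 0; 0.0019 -0.0019 0 0 0 -2.5 0; 0.0018 -0.0021 0 0 0 -2.5 0; 0.0016 -0.0023 0 0 0 -2.5 0; 0.0015 -0.0024 0 0 0 -2.5 0; 0.0014 -0.0024 0 0 0 -2.5 0; 0 0 0 0 0 0 0; 0 0 0 0 0 0 0")

```text
t: 5.6
tool_pos: [551.8, 19.0, 90.4]
tool_rot: [1.846, 2.533, -0.0]
contact_force: [0.2, -0.3, -0.1]
width: 0.005
```

```bash
python3 - <<'E'
from h import *
polar();shots('a6')
E
```

```text
t 5.6 pos [551.8  19.   90.4] jaw yaw 17.8 tilt z [ 0.006 -0.004 -1.   ] F [ 0.2 -0.3 -0.1] w 0.005
r 46.4 ang 37.7 arm heading if touching 16.2
```

View pics/a6s.png

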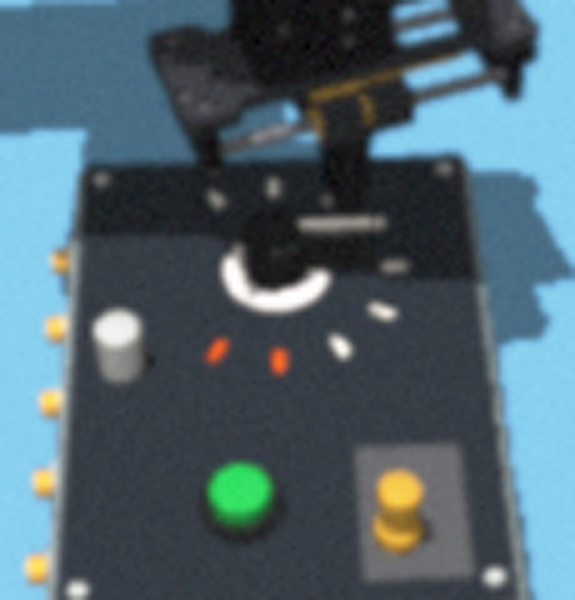

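View pics/a6c.png

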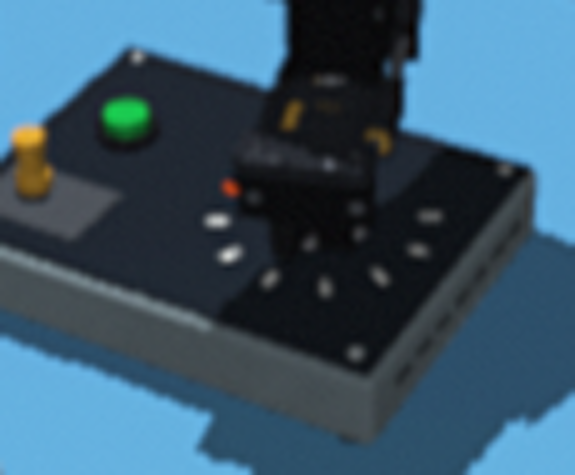

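Emit:
move_arm(targets="0.0016 -0.0021 0 0 0 -3.3 0; 0.0014 -0.0022 0 0 0 -3.3 0; 0.0013 -0.0023 0 0 0 -3.3 0; 0.0011 -0.0024 0 0 0 -3.3 0; 0.0009 -0.0025 0 0 0 -3.3 0; 0.0007 -0.0026 0 0 0 -3.3 0; 0.0005 -0.0026 0 0 0 -3.3 0; 0.0004 -0.0026 0 0 0 -3.3 0; 0.0003 -0.0026 0 0 0 -3.3 0; 0 0 0 0 0 0 0")

```text
t: 6.53
tool_pos: [560.3, -1.3, 90.6]
tool_rot: [2.445, 1.96, 0.001]
contact_force: [-0.1, -0.5, 0.3]
width: 0.007
```

```bash
python3 - <<'E'
from h import *
polar();shots('a7')
E
```

```text
t 6.53 pos [560.3  -1.3  90.6] jaw yaw -12.6 tilt z [ 0.005 -0.005 -1.   ] F [-0.1 -0.5  0.3] w 0.007
r 46.1 ang 10.2 arm heading if touching -11.4
```

View pics/a7s.png

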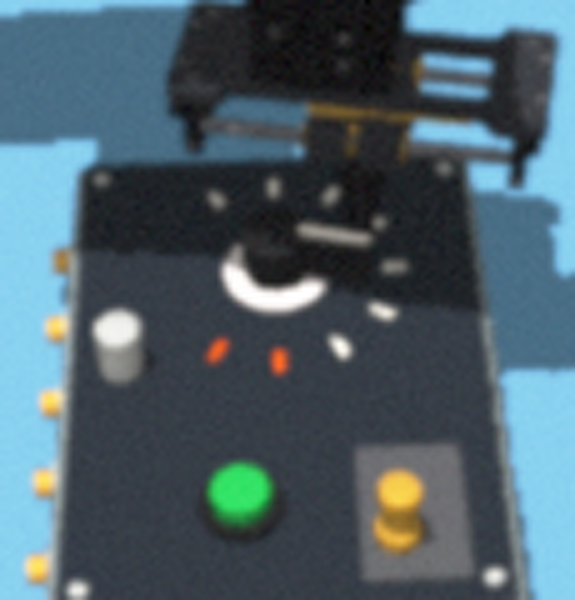

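```bash
python3 - <<'E'
from h import *
head([(300,230),(370,240)])
head([(300,222),(383,223)])
E
```

```text
side line heading -13.8 tip bearing -14.1
side line heading -3.6 tip bearing -0.5
```

Emit:
move_arm(targets="0.0002 -0.0016 0 0 0 -2 0; 0.0002 -0.0016 0 0 0 -2 0; 0 0 0 0 0 0 0; 0 0 0 0 0 0 0; 0 0 0 0 0 0 0")

```text
t: 7.05
tool_pos: [559.9, -3.6, 90.6]
tool_rot: [2.499, 1.892, -0.001]
contact_force: [0.5, 0.2, -0.6]
width: 0.003
```

```bash
python3 - <<'E'
from h import *
polar();shots('a8')
E
```

```text
t 7.05 pos [559.9  -3.6  90.6] jaw yaw -15.7 tilt z [ 0.004 -0.006 -1.   ] F [ 0.5  0.2 -0.6] w 0.003
r 45.4 ang 7.5 arm heading if touching -14.5
```

View pics/a8s.png

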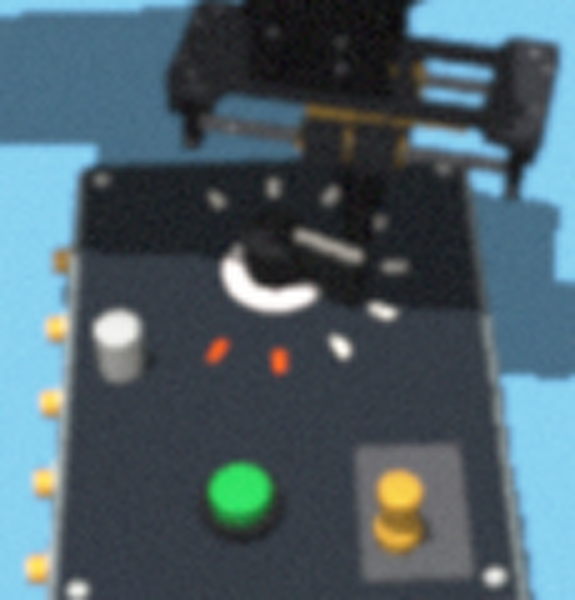

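Emit:
move_arm(targets="0.0002 -0.0026 0 0 0 -3.3 0; 0.0001 -0.0026 0 0 0 -3.3 0; 0 -0.0026 0 0 0 -3.3 0; -0.0002 -0.0026 0 0 0 -3.3 0; -0.0004 -0.0026 0 0 0 -3.3 0; -0.0006 -0.0026 0 0 0 -3.3 0; -0.0008 -0.0025 0 0 0 -3.3 0; -0.001 -0.0025 0 0 0 -3.3 0; 0 0 0 0 0 0 0; 0 0 0 0 0 0 0")

```text
t: 7.98
tool_pos: [557.9, -23.3, 90.8]
tool_rot: [2.873, 1.255, 0.001]
contact_force: [0.5, 0.4, 0.2]
width: 0.008
```

```bash
python3 - <<'E'
from h import *
polar();shots('a9')
E
```

```text
t 7.98 pos [557.9 -23.3  90.8] jaw yaw -42.8 tilt z [ 0.003 -0.006 -1.   ] F [0.5 0.4 0.2] w 0.008
r 45.4 ang -17.7 arm heading if touching -39.7
```

View pics/a9s.png

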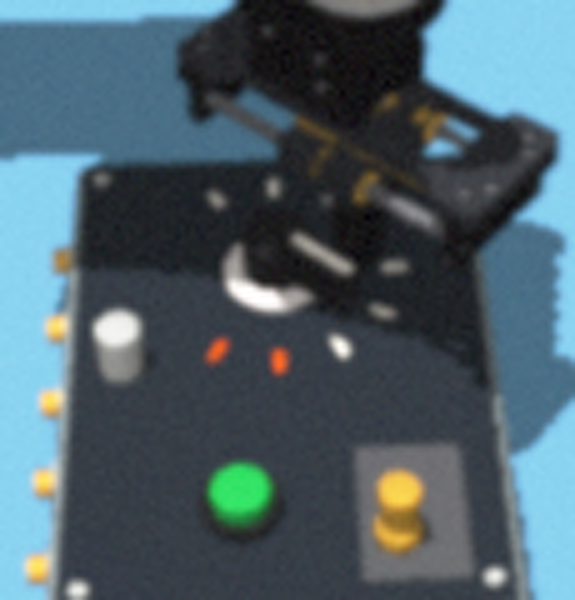

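Emit:
move_arm(targets="-0.0005 -0.0016 0 0 0 -1.5 0; -0.0005 -0.0016 0 0 0 -1.5 0; 0 0 0 0 0 0 0; 0 0 0 0 0 0 0; 0 0 0 0 0 0 0")

```text
t: 8.5
tool_pos: [556.7, -26.5, 90.8]
tool_rot: [2.906, 1.177, 0.0]
contact_force: [1.4, -0.4, -0.6]
width: 0.006
```

```bash
python3 - <<'E'
from h import *
polar();shots('b1')
E
```

```text
t 8.5 pos [556.7 -26.5  90.8] jaw yaw -45.9 tilt z [ 0.002 -0.006 -1.   ] F [ 1.4 -0.4 -0.6] w 0.006
r 45.4 ang -22.0 arm heading if touching -44.0
```

View pics/b1s.png

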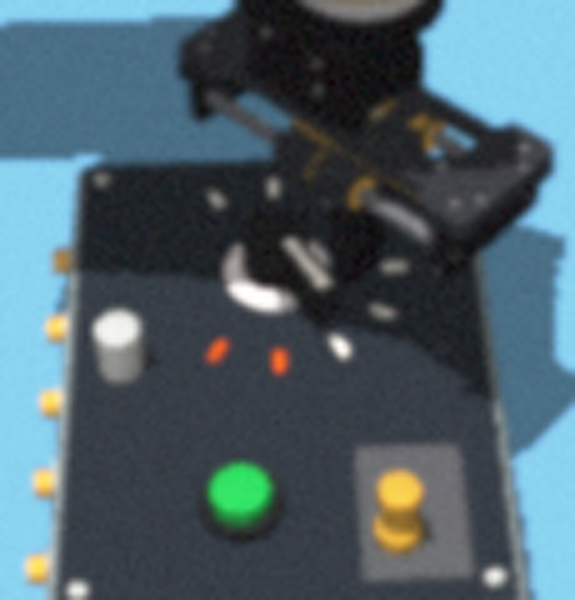

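```bash
python3 - <<'E'
from h import *
head([(290,242),(325,284)])
E
```

```text
side line heading -60.7 tip bearing -59.6
```

Emit:
move_arm(targets="0.004 0.004 0 0 0 0 0; 0.004 0.004 0 0 0 0 0; 0 0 0.02 0 0 0 0; 0 0 0.03 0 0 0 0; 0 0 0.02 0 0 0 0; 0 0 0 0 0 0 0; 0 0 0 0 0 0 0")

```text
t: 9.18
tool_pos: [566.3, -15.8, 162.5]
tool_rot: [2.906, 1.18, -0.003]
contact_force: [-1.0, 0.6, -0.3]
width: 0.008
```

Emit:
move_arm(targets="-0.012 -0.022 0 0 0 0 0; -0.012 -0.022 0 0 0 0 0; -0.012 -0.022 0 0 0 0 0; -0.012 -0.022 0 0 0 0 0; -0.012 -0.022 0 0 0 0 0; -0.01 -0.02 0 0 0 0 0; 0 0 0 0 0 0 0; 0 0 0 0 0 0 0")

```text
t: 9.85
tool_pos: [492.7, -147.6, 155.2]
tool_rot: [2.908, 1.187, -0.01]
contact_force: [0.5, -0.3, -0.2]
width: 0.006
```

```bash
python3 - <<'E'
from h import *
st();shots('b2')
E
```

```text
t 9.85 pos [ 492.7 -147.6  155.2] jaw yaw -45.6 tilt z [-0.006 -0.003 -1.   ] F [ 0.5 -0.3 -0.2] w 0.006
```

View pics/b2s.png

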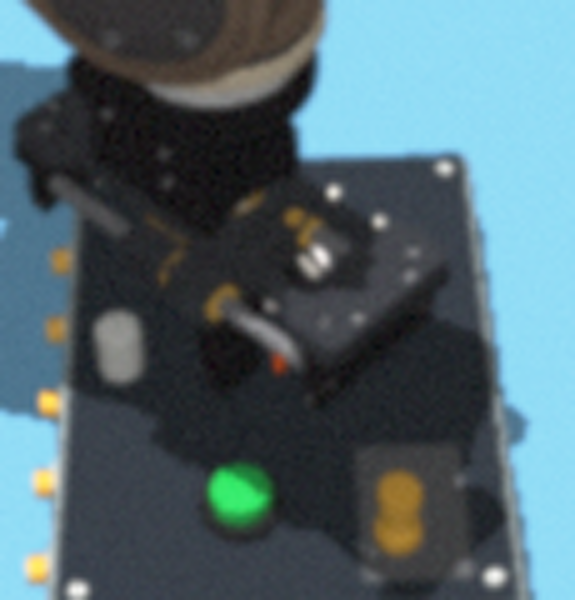

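View pics/b2c.png

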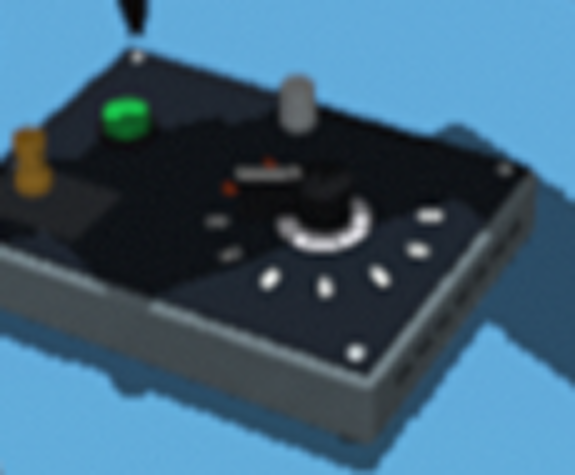

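Emit:
move_arm(targets="0.0005 -0.011 0 0 0 0 0; 0 0 0 0 0 0 0; 0 0 -0.02 0 0 0 0; 0 0 -0.02 0 0 0 0; 0 0 -0.01 0 0 0 0; 0 0 0 0 0 0 0; 0 0 0 0 0 0 0; 0 0 0 0 0 0 0")

```text
t: 10.62
tool_pos: [497.1, -155.8, 103.7]
tool_rot: [2.902, 1.198, -0.007]
contact_force: [0.1, 0.0, -0.5]
width: 0.003
```

```bash
python3 - <<'E'
from h import *
head(None,[(298,172),(238,174)])
st();shots('b3')
E
```

```text
scene line heading -59.1 tip bearing -59.5
t 10.62 pos [ 497.1 -155.8  103.7] jaw yaw -45.1 tilt z [-0.004 -0.003 -1.   ] F [ 0.1  0.  -0.5] w 0.003
```

View pics/b3s.png

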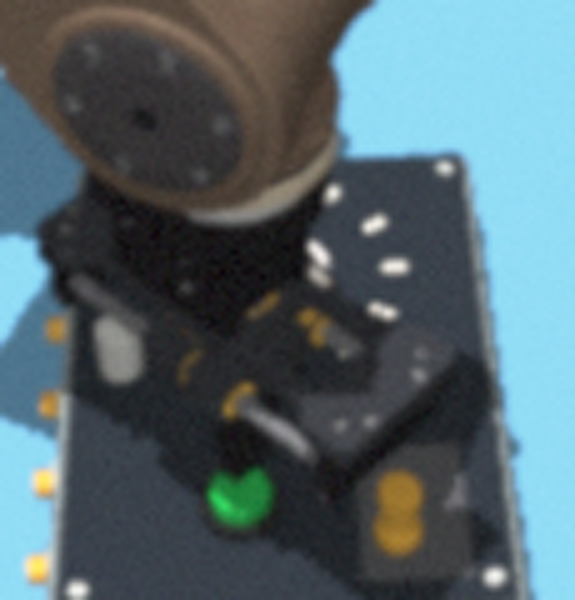

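View pics/b3c.png

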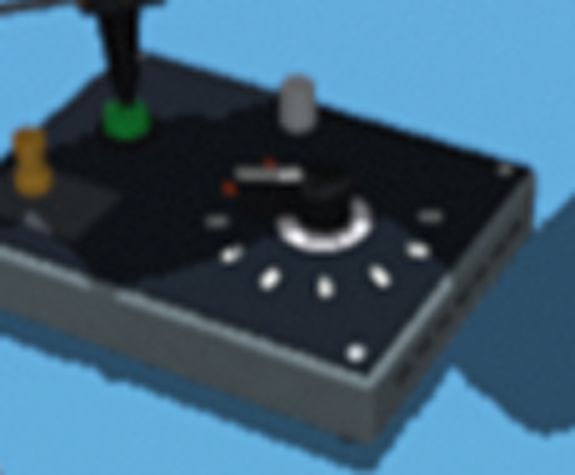

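Emit:
move_arm(targets="-0.004 -0.003 0 0 0 0 0; 0 0 0 0 0 0 0; 0 0 -0.004 0 0 0 0; 0 0 -0.004 0 0 0 0; 0 0 -0.003 0 0 0 0; 0 0 -0.003 0 0 0 0; 0 0 -0.003 0 0 0 0; 0 0 0 0 0 0 0; 0 0 0 0 0 0 0")

```text
t: 11.47
tool_pos: [493.7, -159.7, 87.4]
tool_rot: [2.899, 1.196, -0.002]
contact_force: [0.0, -0.5, 3.1]
width: 0.003
```

```bash
python3 - <<'E'
from h import *
st();shots('b4')
E
```

```text
t 11.47 pos [ 493.7 -159.7   87.4] jaw yaw -45.2 tilt z [ 0.001 -0.006 -1.   ] F [ 0.  -0.5  3.1] w 0.003
```

View pics/b4c.png

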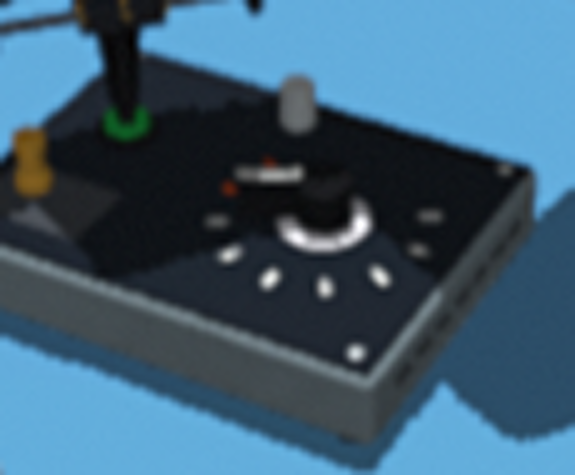

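Touching with about 3 N and about 2.6 mm in; I press on.

Emit:
move_arm(targets="0 0 -0.002 0 0 0 0; 0 0 -0.002 0 0 0 0; 0 0 -0.002 0 0 0 0; 0 0 0 0 0 0 0; 0 0 0 0 0 0 0")

```text
t: 11.98
tool_pos: [493.7, -159.7, 85.0]
tool_rot: [2.897, 1.196, 0.001]
contact_force: [-0.9, -1.0, 5.2]
width: 0.003
```

Emit:
move_arm(targets="0 0 -0.003 0 0 0 0; 0 0 -0.003 0 0 0 0; 0 0 -0.003 0 0 0 0; 0 0 -0.002 0 0 0 0")

```text
t: 12.32
tool_pos: [493.8, -159.7, 83.9]
tool_rot: [2.891, 1.195, 0.007]
contact_force: [-8.6, 2.7, 24.9]
width: 0.001
```

```bash
python3 - <<'E'
from h import *
st();shots('b5')
E
```

```text
t 12.32 pos [ 493.8 -159.7   83.9] jaw yaw -45.1 tilt z [ 0.009 -0.01  -1.   ] F [-8.6  2.7 24.9] w 0.001
```

Emit:
move_arm(targets="0 0 0.003 0 0 0 0; 0 0 0.006 0 0 0 0; 0 0 0.02 0 0 0 0; 0 0 0.03 0 0 0 0; 0 0 0.03 0 0 0 0; 0 0 0.03 0 0 0 0; 0 0 0.02 0 0 0 0; -0.02 0.02 0.02 0 0 0 0; 0 0 0 0 0 0 0; 0 0 0 0 0 0 0")

```text
t: 13.25
tool_pos: [471.9, -138.5, 250.4]
tool_rot: [2.892, 1.195, 0.007]
contact_force: [0.0, -0.1, -0.3]
width: 0.004
```

Emit:
move_arm(targets="0 0.035 0.01 0 0 0 0; 0 0.035 0.01 0 0 0 0; 0 0.035 0.01 0 0 0 0; 0 0.035 0 0 0 0 0; 0 0.035 0 0 0 0 0; 0 0.035 0 0 0 0 0; 0 0.035 0 0 0 0 0; 0 0.035 0 0 0 0 0; 0 0 0 0 0 0 0; 0 0 0 0 0 0 0")

```text
t: 14.08
tool_pos: [471.9, 152.0, 273.6]
tool_rot: [2.898, 1.189, -0.006]
contact_force: [0.8, -0.8, -0.0]
width: 0.005
```

```bash
python3 - <<'E'
from h import *
st();shots('b6');save('b6full',snapshot('side'))
E
```

```text
t 14.08 pos [471.9 152.  273.6] jaw yaw -45.4 tilt z [-0.   -0.01 -1.  ] F [ 0.8 -0.8 -0. ] w 0.005
```

View pics/b6full.png

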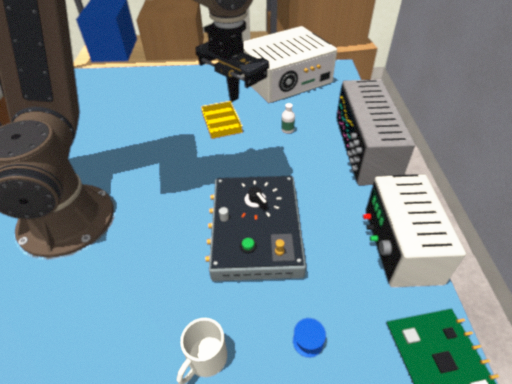

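View pics/b6c.png

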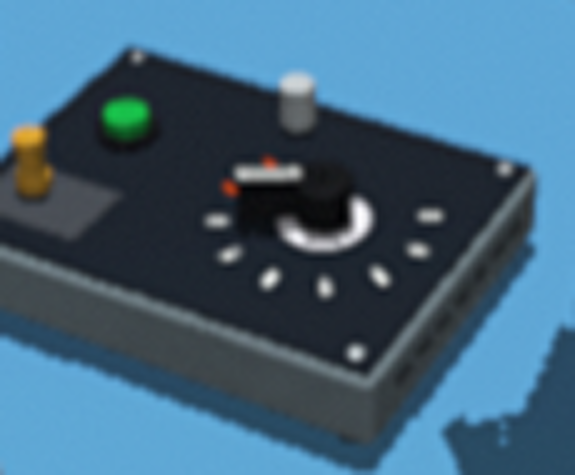

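View pics/b5c.png

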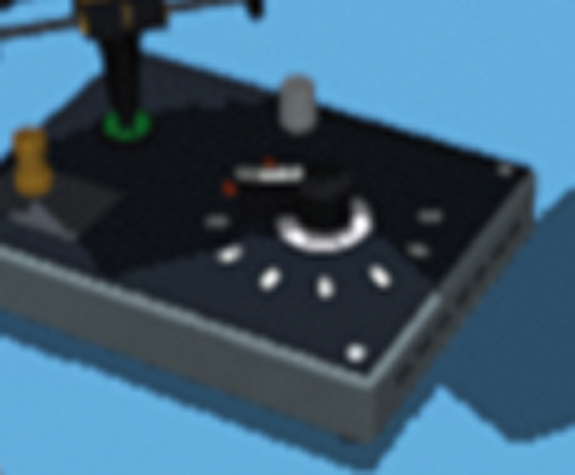

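```bash
python3 - <<'E'
from h import *
print(robot.close_job()); st()
E
```

```text
the job is handed in; nothing more can be done
None
the job is handed in; nothing more can be done
```

I pushed the selector's pointer arm four clicks clockwise with the closed fingertips, from one side only. Then I pressed the green apply key to its stop, let it come back up, moved the arm clear and handed the job in at about 14 s.

**Selector:** it started at the third tick, heading about +59°. After the fourth click the side view gave −59.6° to −60.7° and the scene view −59.1° to −59.5°, which is 120° within about 2°. The line stood in the same place in the last picture after the press. I had to creep the last few degrees on the first, third and fourth clicks, because the finger stopped just short of half-way each time.

**Key:** the force was about 5 N at 5 mm travel and rose to 25 N at 6 mm, so it was on its stop. The last picture shows it back up.

**Loose things:** in the last pictures, by eye, they stand where they did at the start; I did not measure them again. The force reading with the arm clear was about zero.

No check failed or disagreed, but the handover gives no verdict, so I have no confirmation from the judge.

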